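# Refit the drip tray of a vacuum sealer and reset it with a stylus

### The job

The vacuum sealer has been washed out and must go back into service: slide its drip tray fully home into the bay in its front, then take the stylus pen from the clipboard and with its tip press the recessed reset button right in and keep it in for about a second. Finally lay the stylus flat on the clipboard again, clear of the clip. Do not shift or knock over any of the tins and other goods standing about.

Things in the scene. Friction and masses are not known exactly. Their poses are not given: they have to be found in the camera images.
- sealer: The vacuum sealer, fixed to the bench: 340 mm wide (y), 210 mm deep (x), 105 mm tall. Origin: middle of its lower front edge, on the bench; x points into the machine, z up. Its front is upright to 55 mm up; above, the control panel slopes back (outward normal 35 degrees above level) to the lid's edge, 35 mm behind the front and 105 mm up. Tray bay in the upright front; reset button in the panel.
- bay_mouth (a point): Middle of the floor edge of the tray bay's mouth, in the plane of the sealer's front, 55 mm to the sealer's +y, 12 mm above the bench; axes as the sealer's (x into the bay). The bay is 113 mm wide and 140 mm deep, its roof 36 mm above its floor; the mouth is flared 8 mm wider on each side over the first 16 mm.
- drip_tray: The loose grey drip tray, about 0.13 kg: an open pan 120 mm long (x), 108 mm wide, 26 mm high, its two +x corners cut off; the +x end goes in first. Its front plate at the -x end, 138 mm wide, 42 mm high, 6 mm thick, is too big for the bay: home is with the plate's back (60 mm to -x of the origin) against the sealer's front, pan on the bay floor. Origin: underside of the pan, at its centre; z up.
- tray_grip (a point): Point in the tray's upright grip rib, 102 mm to -x of the tray's origin and 22 mm above its underside; axes as the tray's. The rib is 14 mm thick (y), stands out 56 mm to -x from the middle of the front plate's outer face (this point is 36 mm from that face), and reaches from 8 to 36 mm above the tray's underside.
- reset (a joint): Travel of the reset button in m: 0 out, 0.005 fully pressed in; a spring pushes it back, 1 N at the start and 3.5 N fully in.
- reset_face (a point): Centre of the reset button's outer face (16 mm across). z points out of the panel along the button's axis, towards the front and 35 degrees above level; press along -z. Unpressed it lies 12 mm below the panel's surface, at the bottom of a round recess 18 mm in diameter (too narrow for a finger), 90 mm to the sealer's -y, 29 mm behind the plane of its front, 76 mm above the bench.
- stylus: The stylus pen, about 30 g, 150 mm long (x): a black barrel 15 by 15 mm (rounded square) from 75 mm to -x to 35 mm to +x of the origin, then a taper to a tip rod 8 mm in diameter whose rounded end is 75 mm to +x. Origin: middle of its length, on its axis. It starts lying flat on the clipboard.
- stylus_tip (a point): End of the stylus pen's tip, 75 mm to +x of its origin.
- clipboard: The clipboard, fixed on the bench: 215 mm (x) by 155 mm (y), 5 mm thick, with a metal clip up to 21 mm high and 85 mm wide on its +x edge (82 to 105 mm to +x). Origin: centre of its underside; the axis of a stylus lying flat on it is 12.5 mm above the bench.
- pea_tin: A food tin 74 mm in diameter and 110 mm tall, standing between the robot and the sealer. Origin: centre of its underside. It stays where it is.
- corn_tin: A food tin 74 mm in diameter and 110 mm tall, standing beyond the work area to one side of the sealer. Origin: centre of its underside. It stays where it is.
- fish_tin: A low tin 84 mm in diameter and 42 mm tall, standing between the robot and the sealer. Origin: centre of its underside. It stays where it is.
- oil_bottle: An oil bottle 74 mm in diameter and 245 mm tall, standing to one side. Origin: centre of its underside. It stays where it is.
- jar: A closed jar 72 mm in diameter and 115 mm tall, standing to one side. Origin: centre of its underside. It stays where it is.
- bowl: A white bowl 124 mm across and 60 mm tall, standing to one side. Origin: centre of its underside. It stays where it is.
- big_tin: A large tin 100 mm in diameter and 140 mm tall, standing at the side of the bench. Origin: centre of its underside. It stays where it is.
Mind the look-alikes: they are no part of the job. Leave any pink look-alike of the drip_tray alone. There is more than one size of the stylus; the one meant has the size given above.

How it is judged:
By the outcome, as a careful person would: the job done as asked, in the order asked, and still so for the second after the job is handed in, with the robot touching nothing.
It also fails if it takes over 70 s, if anything falls off the work surface, if the arm or the gripper's body presses on something with over 40 N, if the wrist force passes 120 N, or if a joint passes its speed limit or range.

### The arm

A 6-joint arm with a two-finger parallel gripper is mounted at the origin on the work surface. World frame = base frame: x ahead of the robot, y to its left, z up, the work surface at z = 0. Lengths are in m, angles in rad, forces in N, time in s.
With the tool pointing down it reaches from about 0.275 to 0.725 m from the base axis. Payload 5.6 kg.
Tool frame: the origin (TCP) lies between the finger pads; the fingertips stand 25 mm ahead of it and the grasp point (between the pads) lies 6 mm ahead of it; z points along the fingers, y is the line along which they close (so a half turn about z gives the same grasp; the last joint's range is limited). The gripper opens to 85 mm and grips with 20 to 120 N. Pads are 22 mm wide; open, the fingers measure 114 mm over their backs; the gripper's body (76 mm by 85 mm) begins 54 mm behind the grasp point. The pads swing forward as they close: fully open they stand 13 mm farther back than shut.
Start: joints at [-0.873, 0.255, 0.108, 0, -1.424, -0.285], TCP at [0.221, -0.504, 0.256] pointing down, gripper open.
Joint ranges: [-2.95, 2.95], [-1.21, 1.97], [-1.09, 1.5], [-2.87, 1.71], [-2.94, -0.07], [-3.05, 3.05]. Speed limits (rad/s): [2.57, 2.57, 3.14, 3.14, 3.14, 3.14].

### API

Orientations are given as [roll, pitch, yaw] about the fixed x, y, z axes, in that order (R = Rz(yaw) Ry(pitch) Rx(roll)).
In Python, from rig import status, read_camera, camera_model, finish_job gives the robot as it stands.
- The arm moves only by the tool play_rows, never from a script. Its arguments are lists of equal length, an entry for each row: "slide": the shift along the tool's x, y, z in m, a list of three; "twist": the turn, a rotation vector about the tool's x, y, z in rad, a list of three. A call has exactly 10 rows; each row shifts and turns the commanded pose from where the row before left it, along the tool's axes as they then stand; what a row does not reach is not made up. A row lasts 1/12 s, in which the tool goes at most 41.7 mm and 7.16 degrees, less where a joint would pass 70% of its speed; a pose out of reach is approached as far as the arm can. A call with a gripper value outside its range is refused whole. "grip" is the finger opening in m, from 0 to 0.0854, set as the call begins (left out, the last holds). The fingers move at their own pace and stop on an object; "force" is the grip in N (left out, the last holds). Time passes only in rows, so rows that do not move let the fingers close, or fill a call up. It gives the time, the measured TCP pose, the force, the opening and the grip force at its end, in the units of the state.
- status.observe(): the state, without advancing time (a new reading comes with each control period).
- read_camera(name): name is "side" or "top" or "wrist"; returns the picture (480x640x3 uint8, red, green, blue); there is no depth.
- camera_model(name): a dict with "mtx" (3x3 intrinsics, pixels), "xyz" and "orientation" of the camera in the world. Camera axes: x right, y up, looking along -z (the intrinsics and any distortion apply to the point x, -y, -z); pixel columns grow to the right and rows downward; lengths in m; the calibration is good to about 2 mm. The wrist camera is an equidistant fisheye: a pixel r from the principal point sees the ray r / f radians off the axis. A picture is of the moment at which its call begins: read the wrist's pose just before it. camera_model takes no time and is no camera call; for the wrist camera it gives the pose at the moment of the call.
- finish_job(): hands the job in; it is judged then, once.
The state is a dict: "time_s": time; "joint_pos": joint angles; "qvel": joint speeds; "tau": joint torques, N m; "ee_pos": TCP position; "tool_rot": TCP orientation; "wrist_force": force on the tool from outside, world axes, zero at the start; "moment": the same for the moment, N m; "gripper_width": opening from 0.0 (shut) to 1.0 (fully open); "finger_force": force on a finger pad.
Only numpy, scipy, OpenCV 4.12 (cv2) and the standard library are available. Lean on these libraries where they do the work, as an engineer would, in place of code of your own. Each camera call takes 0.05 s, during which the arm holds its last target. There are 200 camera calls.

## Working session

There is one attempt and no reset: what is moved stays moved. The work goes in short steps, Python scripts to look and compute and a tool call to move; the robot and the scene stay as the last step left them, time stands still between calls to the robot, and variables do not carry over. Pictures are saved under pics/ and viewed, at most 10 in all, crops included, and the job is handed in when it is done.

Besides the shell and the picture viewer there is one more tool, called after "Request:" in YAML: its name, and indented under it one key for each argument. play_rows: Moves the arm, as the interface text tells. Its arguments: {"type":"object","properties":{"slide":{"type":"array"},"twist":{"type":"array"},"grip":{"type":"number"},"force":{"type":"number"}},"required":["slide","twist"]}

```bash
mkdir -p pics; ls; python3 - <<'E'
from rig import *
import cv2
s=status.observe();print(s)
for n in("top","side","wrist"):
    print(n,camera_model(n))
    cv2.imwrite(f"pics/{n}0.png",read_camera(n)[:,:,::-1])
E
```

```text
pics
{'time_s': 0.0, 'joint_pos': array([-8.73403003e-01,  2.55694355e-01,  1.07004447e-01, -4.47658677e-04,
       -1.42391378e+00, -2.84587624e-01]), 'qvel': array([ 0.00026488,  0.00049149, -0.00199396,  0.00038289,  0.00060667,
       -0.00188673]), 'tau': array([ 1.69046103e-03, -3.86628878e+01,  2.37943733e+01,  5.36516860e+00,
       -6.06606191e-03, -2.10956756e-05]), 'ee_pos': array([ 0.22050516, -0.50336514,  0.25542762]), 'tool_rot': array([ 3.13973368e+00, -8.25298887e-05, -2.72885279e+00]), 'wrist_force': array([-0.68225066, -0.21382936, -0.44679069]), 'moment': array([-0.02536954,  0.00753626,  0.01035818]), 'finger_force': 0.0, 'gripper_width': 1.0026558627776019}
top {'mtx': array([[519.54654861,   0.        , 328.45451096],
       [  0.        , 519.54654861, 234.44404254],
       [  0.        ,   0.        ,   1.        ]]), 'xyz': array([0.38759242, 0.00689748, 1.61801989]), 'orientation': array([ 0.05395759, -0.01312947, -1.54367063])}
side {'mtx': array([[516.9747042 ,   0.        , 324.74105802],
       [  0.        , 516.9747042 , 225.02677926],
       [  0.        ,   0.        ,   1.        ]]), 'xyz': array([ 0.28111732, -1.26433421,  0.8233684 ]), 'orientation': array([ 1.040128  , -0.00766009, -0.14470979])}
wrist {'mtx': array([[371.64829954,   0.        , 314.86955255],
       [  0.        , 371.64829954, 233.6709545 ],
       [  0.        ,   0.        ,   1.        ]]), 'xyz': array([ 0.14673702, -0.53533238,  0.37284403]), 'orientation': array([-3.17636077e-01, -1.91450106e-03,  1.98328895e+00])}
```

View pics/top0.png

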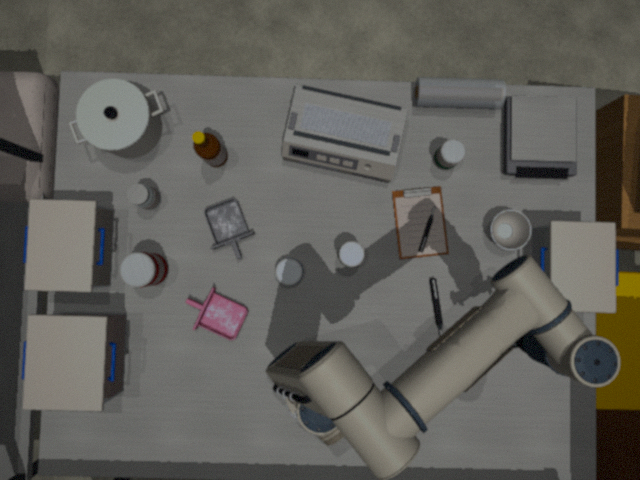

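View pics/side0.png

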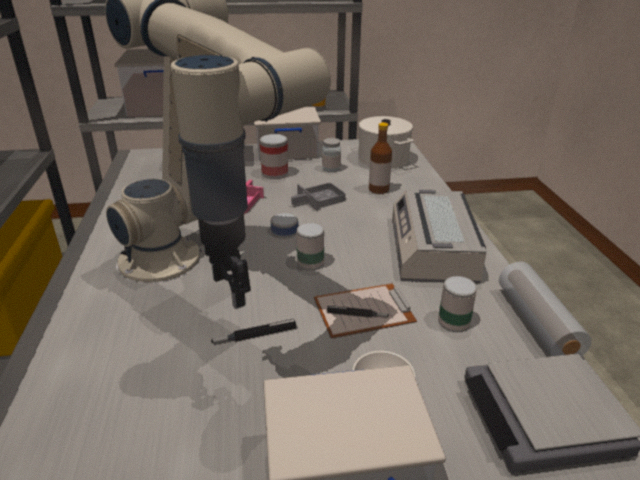

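The top view shows:
- **Trays:** the grey drip tray is at (228,225) and its pink look-alike at (220,312).
- **Styluses:** one lies on the clipboard at (426,232). A longer one lies on the bench at (436,303).
- **Sealer and tins:** the sealer's front edge runs from about (283,160) to (390,180). The tins are at (289,271) and (350,254).

My choice is the grey tray and the stylus on the clipboard. I'll check both in a close crop.

```bash
cat > h.py <<'E'
import numpy as np, cv2
from scipy.spatial.transform import Rotation as R
from rig import *
def rot(o): return R.from_euler('xyz',o).as_matrix()
def ray(cm,uv,fish=False):
    K=cm["mtx"];x=(uv[0]-K[0,2])/K[0,0];y=(uv[1]-K[1,2])/K[1,1]
    if fish:
        r=np.hypot(x,y);d=np.array([x/r*np.sin(r),-y/r*np.sin(r),-np.cos(r)]) if r>1e-9 else np.array([0,0,-1.])
    else: d=np.array([x,-y,-1.])
    return rot(cm["orientation"])@d
def px2w(cm,uv,z,fish=False):
    d=ray(cm,uv,fish);c=cm["xyz"];return c+d*(z-c[2])/d[2]
def w2px(cm,p,fish=False):
    q=rot(cm["orientation"]).T@(np.asarray(p)-cm["xyz"]);x,y,z=q[0],-q[1],-q[2]
    K=cm["mtx"]
    if fish:
        r=np.hypot(x,y);t=np.arctan2(r,z);x,y=x/r*t,y/r*t
    else: x,y=x/z,y/z
    return np.array([K[0,0]*x+K[0,2],K[1,1]*y+K[1,2]])
E
python3 - <<'E'
import cv2
im=cv2.imread("pics/top0.png")[80:280,190:460]
cv2.imwrite("pics/crop0.png",cv2.resize(im,None,fx=2.96,fy=2.96,interpolation=cv2.INTER_CUBIC))
E
```

```text
(no output)
```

View pics/crop0.png

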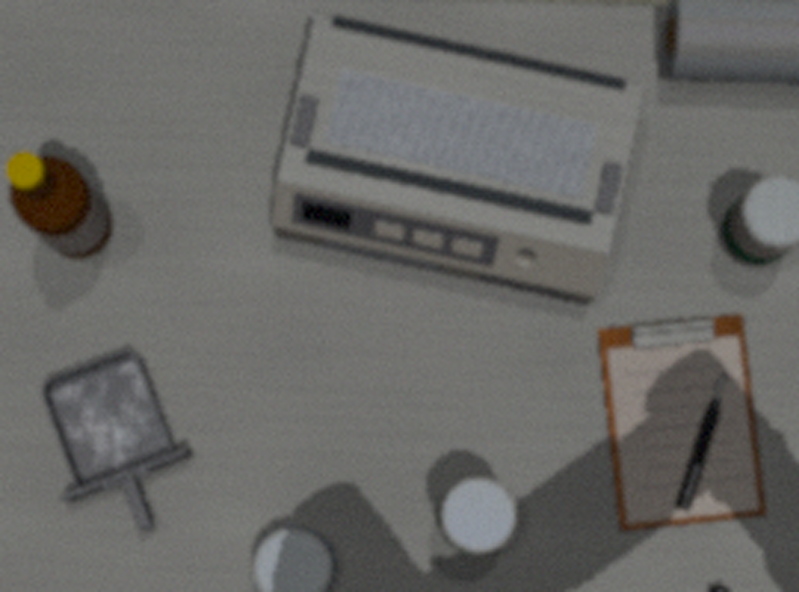

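View pics/wrist0.png

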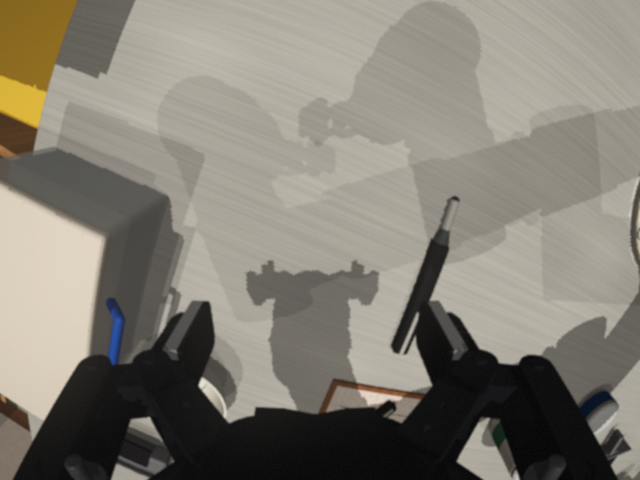

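The crop confirms both choices: the grey tray has its rib end at crop (149,527), and the pen on the clipboard runs from (684,505) to its tip at (720,380). The wrist view shows only the longer bench pen, at (425,275).

```bash
python3 - <<'E'
from h import *
cm=camera_model("top")
P={"rib_end":(149,527,.036),"rib_root":(127,471,.036),"plateL":(68,493,.042),"plateR":(188,449,.042),"panL":(48,385,.026),"panR":(135,350,.026),"panRrear":(172,443,.026),
"frontL55":(275,228,.055),"frontR55":(590,298,.055),"lidL":(278,182,.105),"lidR":(606,250,.105),"button":(526,257,.08),
"cbTL":(600,328,.005),"cbTR":(743,317,.005),"cbBR":(763,514,.005),"cbBL":(622,528,.005),
"sty_rear":(684,505,.0125),"sty_tip":(720,380,.0125),"pea":(479,514,.11),"fish":(293,568,.042),"oil":(25,170,.245),"corn":(775,212,.11)}
W={}
for k,(u,v,z) in P.items():
    w=px2w(cm,(u/2.96+190,v/2.96+80),z);W[k]=w;print(k,w.round(3))
d=lambda a,b:(np.linalg.norm(W[a]-W[b]).round(3),np.degrees(np.arctan2(*(W[a]-W[b])[1::-1])).round(1))
for a,b in [("rib_root","rib_end"),("plateL","plateR"),("frontL55","frontR55"),("cbTL","cbTR"),("cbTL","cbBL"),("sty_tip","sty_rear"),("panL","panR")]:print(a,b,d(a,b))
E
```

```text
rib_end [0.394 0.254 0.036]
rib_root [0.451 0.279 0.036]
plateL [0.427 0.337 0.042]
plateR [0.475 0.216 0.042]
panL [0.539 0.365 0.026]
panR [0.578 0.277 0.026]
panRrear [0.482 0.235 0.026]
frontL55 [0.704 0.133 0.055]
frontR55 [ 0.641 -0.192  0.055]
lidL [0.74  0.128 0.105]
lidR [ 0.681 -0.2    0.105]
button [ 0.677 -0.123  0.08 ]
cbTL [ 0.618 -0.209  0.005]
cbTR [ 0.634 -0.361  0.005]
cbBR [ 0.426 -0.385  0.005]
cbBL [ 0.407 -0.237  0.005]
sty_rear [ 0.433 -0.3    0.012]
sty_tip [ 0.565 -0.336  0.012]
pea [ 0.416 -0.08   0.11 ]
fish [0.357 0.105 0.042]
oil [0.711 0.344 0.245]
corn [ 0.724 -0.367  0.11 ]
rib_root rib_end (np.float64(0.062), np.float64(23.4))
plateL plateR (np.float64(0.13), np.float64(111.8))
frontL55 frontR55 (np.float64(0.331), np.float64(79.1))
cbTL cbTR (np.float64(0.152), np.float64(96.1))
cbTL cbBL (np.float64(0.212), np.float64(7.4))
sty_tip sty_rear (np.float64(0.137), np.float64(-15.1))
panL panR (np.float64(0.097), np.float64(113.8))
```

Request:
play_rows:
  slide:
    - [-0.024,0.031,0.0025]
    - [-0.024,0.031,0.0025]
    - [-0.024,0.031,0.0025]
    - [-0.024,0.031,0.0025]
    - [-0.024,0.031,0.0025]
    - [-0.024,0.031,0.0025]
    - [-0.024,0.031,0.0025]
    - [-0.024,0.031,0.0025]
    - [-0.024,0.031,0.0025]
    - [-0.024,0.031,0.0025]
  twist:
    - [0,0,0]
    - [0,0,0]
    - [0,0,0]
    - [0,0,0]
    - [0,0,0]
    - [0,0,0]
    - [0,0,0]
    - [0,0,0]
    - [0,0,0]
    - [0,0,0]
  grip: 0.05

```text
time_s: 0.98
ee_pos: [0.3158, -0.1218, 0.2312]
tool_rot: [-3.142, 0.001, -2.729]
wrist_force: [1.7, -0.7, -0.9]
gripper_width: 0.589
finger_force: 0.0
```

Request:
play_rows:
  slide:
    - [-0.024,0.031,0.0025]
    - [-0.024,0.031,0.0025]
    - [-0.024,0.031,0.0025]
    - [-0.024,0.031,0.0025]
    - [-0.024,0.031,0.0025]
    - [-0.024,0.031,0.0025]
    - [-0.024,0.031,0.0025]
    - [-0.024,0.031,0.0025]
    - [-0.022,0.031,0.0025]
    - [-0.022,0.031,0.0025]
  twist:
    - [0,0,0]
    - [0,0,0]
    - [0,0,0]
    - [0,0,0]
    - [0,0,0]
    - [0,0,0]
    - [0,0,0]
    - [0,0,0]
    - [0,0,0]
    - [0,0,0]

```text
time_s: 1.82
ee_pos: [0.4078, 0.2571, 0.2059]
tool_rot: [-3.142, -0.0, -2.728]
wrist_force: [1.3, -0.6, -0.1]
gripper_width: 0.588
finger_force: 0.0
```

```bash
cat >> h.py <<'E'
def shot(name,fn):
    cm=camera_model(name);im=read_camera(name)[:,:,::-1];cv2.imwrite(f"pics/{fn}.png",im);np.save(f"pics/{fn}.npy",cm,allow_pickle=True);return cm,im
def load(fn): return np.load(f"pics/{fn}.npy",allow_pickle=True).item()
def st():
    s=status.observe();print(round(s["time_s"],2),"p",s["ee_pos"].round(4),"r",s["tool_rot"].round(3),"F",s["wrist_force"].round(1),"w",round(s["gripper_width"],3),"ff",round(s["finger_force"],1),"q",s["joint_pos"].round(2));return s
def go(target,s=None,rpy=None):
    s=s or status.observe();M=rot(s["tool_rot"]);print("slide",(M.T@(np.asarray(target)-s["ee_pos"])).round(4))
    if rpy is not None: print("twist",R.from_matrix(M.T@rot(rpy)).as_rotvec().round(3))
E
python3 - <<'E'
from h import *
st();shot("wrist","w1");shot("top","t1")
E
```

```text
1.82 p [0.4078 0.2571 0.2059] r [-3.142 -0.    -2.728] F [ 1.3 -0.6 -0.1] w 0.588 ff 0.0 q [ 0.89  0.14 -0.16 -0.   -1.27 -2.05]
```

View pics/w1.png

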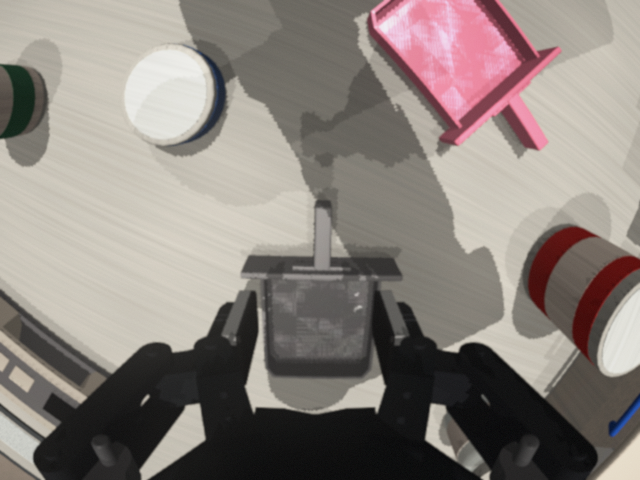

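The wrist view is centred on the grey tray. The rib's outer end is at (322,204) and its root at (321,267), with the plate ends at about (245,265) and (400,267).

```bash
python3 - <<'E'
from h import *
cm=load("w1")
a=px2w(cm,(322,204),.036,1);b=px2w(cm,(321,267),.036,1)
l=px2w(cm,(246,257),.042,1);r=px2w(cm,(401,259),.042,1)
print(a,b,np.degrees(np.arctan2(*(b-a)[1::-1])),np.linalg.norm(b-a)); print(l,r,np.linalg.norm(l-r),np.degrees(np.arctan2(*(l-r)[1::-1]))-90,(l+r)/2)
u=(b-a)/np.linalg.norm(b-a);g=a+.02*u;g[2]=.034
print(g);s=st();go(g,s,[np.pi,0,np.arctan2(u[1],u[0])-np.pi])
E
```

```text
[0.39534859 0.25841666 0.036     ] [0.44529159 0.27974643 0.036     ] 23.126474553730475 0.054307108459621986
[0.45985896 0.21853616 0.042     ] [0.41010299 0.33688629 0.042     ] 0.12838383682970256 -157.1974700419068 [0.43498097 0.27771123 0.042     ]
[0.4137414 0.2662719 0.034    ]
1.92 p [0.4082 0.259  0.2046] r [-3.141e+00 -2.000e-03 -2.726e+00] F [-0.4 -0.9 -0.5] w 0.588 ff 0.0 q [ 0.89  0.15 -0.16 -0.   -1.26 -2.04]
slide [-0.0083  0.0045  0.1706]
twist [-0.001 -0.002  0.012]
```

Request:
play_rows:
  slide:
    - [-0.002,0.001,0.021]
    - [-0.002,0.001,0.021]
    - [-0.002,0.001,0.021]
    - [-0.002,0.001,0.021]
    - [0,0,0.021]
    - [0,0,0.021]
    - [0,0,0.021]
    - [0,0,0.015]
    - [0,0,0.008]
    - [0,0,0]
  twist:
    - [0,0,0]
    - [0,0,0]
    - [0,0,0]
    - [0,0,0]
    - [0,0,0]
    - [0,0,0]
    - [0,0,0]
    - [0,0,0]
    - [0,0,0]
    - [0,0,0]

```text
time_s: 2.75
ee_pos: [0.4128, 0.2607, 0.0347]
tool_rot: [-3.14, -0.004, -2.729]
wrist_force: [-0.7, 0.6, 0.1]
gripper_width: 0.581
finger_force: 0.0
```

Request:
play_rows:
  slide:
    - [0,0,0]
    - [0,0,0]
    - [0,0,0]
    - [0,0,0]
    - [0,0,0]
    - [0,0,0]
    - [0,0,0]
    - [0,0,0]
    - [0,0,0]
    - [0,0,0]
  twist:
    - [0,0,0]
    - [0,0,0]
    - [0,0,0]
    - [0,0,0]
    - [0,0,0]
    - [0,0,0]
    - [0,0,0]
    - [0,0,0]
    - [0,0,0]
    - [0,0,0]
  grip: 0.0
  force: 80

```text
time_s: 3.58
ee_pos: [0.4143, 0.2627, 0.0375]
tool_rot: [3.141, 0.002, -2.728]
wrist_force: [-1.3, -0.1, 5.6]
gripper_width: 0.147
finger_force: 78.7
```

Request:
play_rows:
  slide:
    - [0,0,-0.005]
    - [0,0,-0.01]
    - [0,0,-0.015]
    - [0,0,-0.015]
    - [0,0,0]
    - [0,0,0]
    - [0,0,0]
    - [0,0,0]
    - [0,0,0]
    - [0,0,0]
  twist:
    - [0,0,0]
    - [0,0,0]
    - [0,0,0]
    - [0,0,0]
    - [0,0,0.1]
    - [0,0,0.1]
    - [0,0,0.1]
    - [0,0,0.1]
    - [0,0,0.1]
    - [0,0,0.1]

```text
time_s: 4.42
ee_pos: [0.4133, 0.2616, 0.0812]
tool_rot: [-3.141, -0.001, 2.949]
wrist_force: [0.3, 0.1, -1.7]
gripper_width: 0.15
finger_force: 78.0
```

```bash
python3 - <<'E'
from h import *
s=st();shot("top","t2");shot("side","s2")
go([.5,.058,.058],s,[np.pi,0,-.183-np.pi])
im=cv2.imread("pics/t2.png")[80:280,190:460]
im2=cv2.imread("pics/s2.png")[130:310,240:510]
cv2.imwrite("pics/c2.png",cv2.resize(np.vstack([im,im2]),None,fx=1.57,fy=1.57,interpolation=cv2.INTER_CUBIC))
E
```

```text
4.42 p [0.4133 0.2616 0.0812] r [-3.141e+00 -1.000e-03  2.949e+00] F [ 0.3  0.1 -1.7] w 0.15 ff 78.0 q [ 0.89  0.27 -0.35 -0.   -0.95 -2.65]
slide [-0.1241 -0.1832  0.0232]
twist [-0.001 -0.001 -0.01 ]
```

View pics/c2.png

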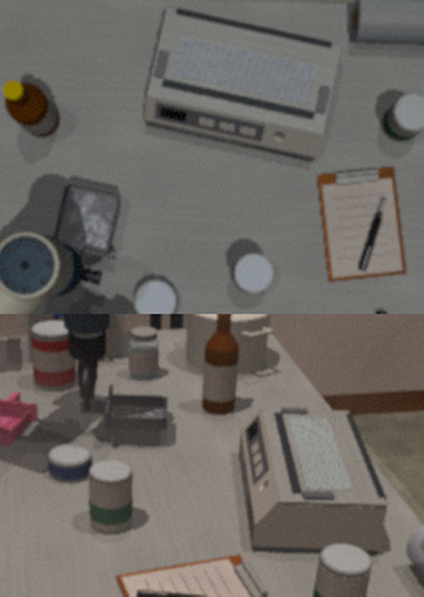

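The tray is held level and rotated. The sealer and the clipboard pen are in clear view, and nothing has been disturbed.

Request:
play_rows:
  slide:
    - [-0.0124,-0.0183,0.0028]
    - [-0.0124,-0.0183,0.0028]
    - [-0.0124,-0.0183,0.0028]
    - [-0.0124,-0.0183,0.0028]
    - [-0.0124,-0.0183,0.0028]
    - [-0.0124,-0.0183,0.0028]
    - [-0.0124,-0.0183,0.0028]
    - [-0.0124,-0.0183,0.0028]
    - [-0.0124,-0.0183,0.0028]
    - [-0.0124,-0.0183,0.0028]
  twist:
    - [0,0,0]
    - [0,0,0]
    - [0,0,0]
    - [0,0,0]
    - [0,0,0]
    - [0,0,0]
    - [0,0,0]
    - [0,0,0]
    - [0,0,0]
    - [0,0,-0.01]

```text
time_s: 5.35
ee_pos: [0.5015, 0.058, 0.0531]
tool_rot: [-3.141, -0.001, 2.968]
wrist_force: [0.9, 0.1, -1.8]
gripper_width: 0.145
finger_force: 78.1
```

```bash
python3 - <<'E'
from h import *
s=st();cm,im=shot("top","t3");cs,ims=shot("side","s3")
# overlay model of sealer (green) on t2 and predicted tray (red)
im=im.copy()
o=np.array([.674,-.030,0]);a=-.183
X=np.array([np.cos(a),np.sin(a),0]);Y=np.array([-np.sin(a),np.cos(a),0]);Z=np.array([0,0,1.])
S=5;big=cv2.resize(im[90:240,260:420],None,fx=S,fy=S,interpolation=cv2.INTER_CUBIC)
def pt(p): q=w2px(cm,p);return tuple(np.round((q-[260,90]+.5)*S).astype(int).tolist())
def L(ps,c):
    for p,q in zip(ps[:-1],ps[1:]): cv2.line(big,pt(p),pt(q),c,1)
P=lambda x,y,z:o+X*x+Y*y+Z*z
L([P(0,.17,.055),P(0,-.17,.055),P(.035,-.17,.105),P(.035,.17,.105),P(0,.17,.055)],(0,255,0))
L([P(.035,.17,.105),P(.21,.17,.105),P(.21,-.17,.105),P(.035,-.17,.105)],(0,255,0))
g=s["ee_pos"];t=rot(s["tool_rot"]);x=-t[:,0];x[2]=0;x/=np.linalg.norm(x);y=np.cross(Z,x)
T=lambda a,b,z:np.array([g[0],g[1],0])+x*(a+.102)+y*b+Z*(z+.016)
L([T(-.06,.054,.026),T(.06,.054,.026),T(.06,-.054,.026),T(-.06,-.054,.026)],(0,0,255))
L([T(-.066,.069,.042),T(-.066,-.069,.042),T(-.06,-.069,.042),T(-.06,.069,.042),T(-.066,.069,.042)],(0,0,255))
cv2.imwrite("pics/c3.png",big[:600])
E
```

```text
5.35 p [0.5015 0.058  0.0531] r [-3.141e+00 -1.000e-03  2.968e+00] F [ 0.9  0.1 -1.8] w 0.145 ff 78.1 q [ 0.43  0.33 -0.35 -0.   -0.9  -2.17]
```

View pics/c3.png

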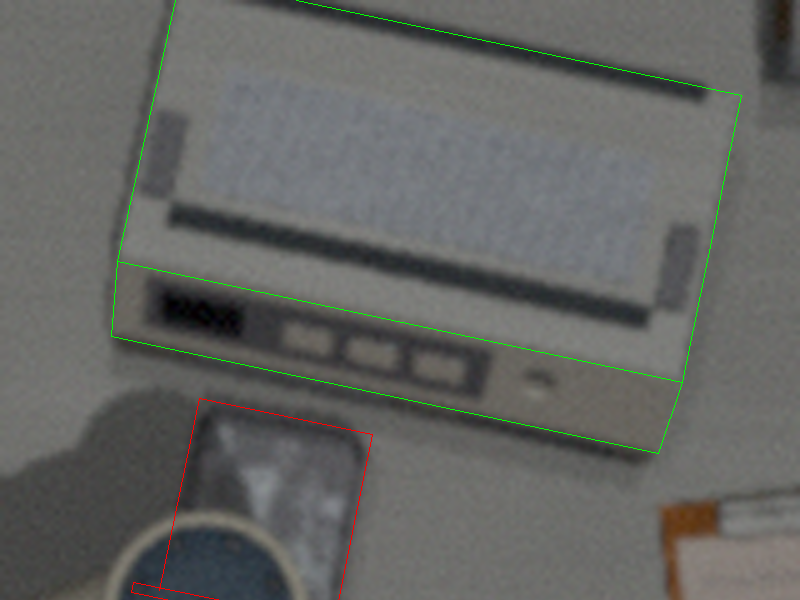

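The model overlay matches the sealer within about 2 mm. The tray's red outline lies centred on the pan, in front of the bay.

Request:
play_rows:
  slide:
    - [-0.007,0,0]
    - [-0.007,0,0]
    - [-0.007,0,0]
    - [-0.007,0,0]
    - [-0.007,0,0]
    - [-0.007,0,0]
    - [-0.007,0,0]
    - [-0.007,0,0]
    - [-0.007,0,0]
    - [-0.007,0,0]
  twist:
    - [0,0,0.005]
    - [0,0,0]
    - [0,0,0]
    - [0,0,0]
    - [0,0,0]
    - [0,0,0]
    - [0,0,0]
    - [0,0,0]
    - [0,0,0]
    - [0,0,0]

```text
time_s: 6.28
ee_pos: [0.571, 0.0463, 0.0532]
tool_rot: [-3.142, -0.0, 2.959]
wrist_force: [0.1, 0.4, -1.1]
gripper_width: 0.146
finger_force: 78.3
```

Request:
play_rows:
  slide:
    - [-0.006,-0.001,0]
    - [-0.006,0,0]
    - [-0.006,0,0]
    - [-0.006,0,0]
    - [-0.006,0,0]
    - [-0.006,0,0]
    - [-0.006,0,0]
    - [-0.006,0,0]
    - [-0.006,0,0]
    - [-0.006,0,0]
  twist:
    - [0,0,0]
    - [0,0,0]
    - [0,0,0]
    - [0,0,0]
    - [0,0,0]
    - [0,0,0]
    - [0,0,0]
    - [0,0,0]
    - [0,0,0]
    - [0,0,0]

```text
time_s: 7.12
ee_pos: [0.6297, 0.0345, 0.0533]
tool_rot: [-3.142, -0.0, 2.959]
wrist_force: [0.9, -0.0, -1.3]
gripper_width: 0.144
finger_force: 78.3
```

Request:
play_rows:
  slide:
    - [-0.003,0,0]
    - [-0.003,0,0]
    - [-0.002,0,0.001]
    - [-0.002,0,0.001]
    - [-0.001,0,0.001]
    - [-0.001,0,0.001]
    - [-0.001,0,0]
    - [-0.001,0,0]
    - [-0.001,0,0]
    - [-0.001,0,0]
  twist:
    - [0,0,0]
    - [0,0,0]
    - [0,0,0]
    - [0,0,0]
    - [0,0,0]
    - [0,0,0]
    - [0,0,0]
    - [0,0,0]
    - [0,0,0]
    - [0,0,0]

```text
time_s: 7.95
ee_pos: [0.6429, 0.0323, 0.0497]
tool_rot: [3.141, -0.004, 2.959]
wrist_force: [-12.7, 5.5, 11.6]
gripper_width: 0.145
finger_force: 79.9
```

Request:
play_rows:
  slide:
    - [-0.001,0,0]
    - [-0.001,0,0]
    - [0,0,0]
    - [0,0,0]
    - [0,0,0]
    - [0,0,0]
    - [0,0,0]
    - [0,0,0]
    - [0,0,0]
    - [0,0,0]
  twist:
    - [0,0,0]
    - [0,0,0]
    - [0,0,0]
    - [0,0,0]
    - [0,0,0]
    - [0,0,0]
    - [0,0,0]
    - [0,0,0]
    - [0,0,0]
    - [0,0,0]

```text
time_s: 8.78
ee_pos: [0.6433, 0.0324, 0.0497]
tool_rot: [3.141, -0.007, 2.958]
wrist_force: [-15.8, 6.1, 12.3]
gripper_width: 0.143
finger_force: 80.3
```

Request:
play_rows:
  slide:
    - [0,0,0]
    - [0,0,0]
    - [0,0,0]
    - [0,0,0]
    - [0,0,-0.01]
    - [0,0,-0.02]
    - [0,0,-0.03]
    - [0,0,-0.03]
    - [0,0,-0.03]
    - [0,0,-0.03]
  twist:
    - [0,0,0]
    - [0,0,0]
    - [0,0,0]
    - [0,0,0]
    - [0,0,0]
    - [0,0,0]
    - [0,0,0]
    - [0,0,0]
    - [0,0,0]
    - [0,0,0]
  grip: 0.045
  force: 60

```text
time_s: 9.62
ee_pos: [0.6469, 0.031, 0.2017]
tool_rot: [3.141, 0.001, 2.959]
wrist_force: [1.3, 1.2, 0.1]
gripper_width: 0.53
finger_force: 0.0
```

```bash
python3 - <<'E'
from h import *
cm=load("t2")
im=cv2.imread("pics/t2.png")[175:265,385:455]
# orange border & dark pen: find pen blob
hsv=cv2.cvtColor(im,cv2.COLOR_BGR2GRAY)
m=(hsv<60).astype(np.uint8);n,l,stt,c=cv2.connectedComponentsWithStats(m)
for i in range(1,n):
    if stt[i,4]>15:
        ys,xs=np.where(l==i);v=cv2.fitLine(np.c_[xs,ys].astype(np.float32),cv2.DIST_L2,0,.01,.01).ravel()
        t=(xs-v[2])*v[0]+(ys-v[3])*v[1];e=[v[2:]+v[:2]*k+[385,175] for k in(t.min(),t.max())]
        print(stt[i],[np.round(q,1) for q in e],[px2w(cm,q,.0125).round(4) for q in e])
s=st();go([.46,-.308,.2],s,[np.pi,0,-.262-np.pi])
E
```

```text
[ 34  40  14  36 114] [array([419., 250.]), array([431.6, 215.2])] [array([ 0.4344, -0.2936,  0.0125]), array([ 0.5437, -0.3307,  0.0125])]
9.62 p [0.6469 0.031  0.2017] r [3.141e+00 1.000e-03 2.959e+00] F [1.3 1.2 0.1] w 0.53 ff 0.0 q [ 0.29  0.47  0.28  0.   -1.38 -2.04]
slide [ 0.1223 -0.3673  0.0016]
twist [0.    0.001 0.08 ]
```

Request:
play_rows:
  slide:
    - [0.011,-0.0364,0.002]
    - [0.011,-0.0364,0.002]
    - [0.011,-0.0364,0.004]
    - [0.011,-0.0364,0.004]
    - [0.011,-0.0364,0.004]
    - [0.011,-0.0364,0.004]
    - [0.011,-0.0364,0.004]
    - [0.011,-0.0364,0.004]
    - [0.011,-0.0364,0.004]
    - [0.011,-0.0364,0.004]
  twist:
    - [0,0,0]
    - [0,0,0]
    - [0,0,0]
    - [0,0,0]
    - [0,0,0]
    - [0,0,0]
    - [0,0,0]
    - [0,0,0]
    - [0,0,0]
    - [0,0,0.12]

```text
time_s: 10.45
ee_pos: [0.4718, -0.3085, 0.1642]
tool_rot: [-3.141, 0.001, 2.84]
wrist_force: [0.9, -0.6, -0.3]
gripper_width: 0.528
finger_force: 0.0
```

```bash
python3 - <<'E'
from h import *
s=st();cm,im=shot("wrist","w4");ct,it=shot("top","t4")
a=cv2.resize(im[100:480,140:500],None,fx=1.4,fy=1.4)
b=cv2.resize(it[110:250,270:350],(300,532),interpolation=cv2.INTER_CUBIC)
cv2.imwrite("pics/c4.png",im)
E
```

```text
10.45 p [ 0.4718 -0.3085  0.1642] r [-3.141e+00  1.000e-03  2.840e+00] F [ 0.9 -0.6 -0.3] w 0.528 ff 0.0 q [-0.3   0.32 -0.03  0.   -1.21 -1.57]
```

View pics/c4.png

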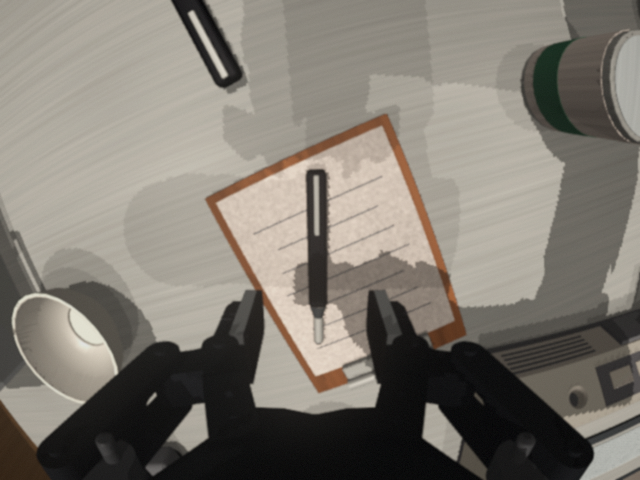

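The pen on the clipboard has its rear end at (317,170), the barrel ending at about (318,305) and the tip at (319,344). It lies parallel to the fingers.

```bash
python3 - <<'E'
from h import *
cm=load("w4")
a=px2w(cm,(317,170),.0125,1);t=px2w(cm,(319,344),.0125,1)
print(a,t,np.linalg.norm(t-a));u=(t-a)/np.linalg.norm(t-a);th=np.arctan2(u[1],u[0]);print(np.degrees(th))
g=t-.110*u;g[2]=.036;print(g);go(g,st(),[np.pi,0,th-np.pi])
for z,p in((.005,(319,391)),(.005,(207,200)),(.005,(386,116)),(.005,(465,332))):print(px2w(cm,p,z,1))
E
```

```text
[ 0.43331799 -0.29460472  0.0125    ] [ 0.57746638 -0.33731226  0.0125    ] 0.15034192149539796
-16.503233736135417
[ 0.47199797 -0.30606462  0.036     ]
10.55 p [ 0.4699 -0.3107  0.1635] r [-3.141e+00 -1.000e-03  2.830e+00] F [ 0.  -0.4 -0.3] w 0.526 ff 0.0 q [-0.31  0.33 -0.03  0.   -1.21 -1.58]
slide [-0.0007  0.0052  0.1275]
twist [-0.001 -0.001 -0.023]
[ 0.63802022 -0.35570148  0.005     ]
[ 0.43014934 -0.38384412  0.005     ]
[ 0.4099124  -0.23382142  0.005     ]
[ 0.61664313 -0.20555617  0.005     ]
```

Request:
play_rows:
  slide:
    - [0,0.002,0.02]
    - [0,0.002,0.02]
    - [0,0,0.02]
    - [0,0,0.02]
    - [0,0,0.02]
    - [0,0,0.015]
    - [0,0,0.008]
    - [0,0,0.005]
    - [0,0,0]
    - [0,0,0]
  twist:
    - [0,0,-0.015]
    - [0,0,0]
    - [0,0,0]
    - [0,0,0]
    - [0,0,0]
    - [0,0,0]
    - [0,0,0]
    - [0,0,0]
    - [0,0,0]
    - [0,0,0]

```text
time_s: 11.38
ee_pos: [0.4745, -0.3031, 0.0362]
tool_rot: [-3.141, 0.001, 2.855]
wrist_force: [-0.7, -0.9, 0.1]
gripper_width: 0.523
finger_force: 0.0
```

Request:
play_rows:
  slide:
    - [0,0,0]
    - [0,0,0]
    - [0,0,0]
    - [0,0,0]
    - [0,0,0]
    - [0,0,0]
    - [0,0,0]
    - [0,0,0]
    - [0,0,0]
    - [0,0,0]
  twist:
    - [0,0,0]
    - [0,0,0]
    - [0,0,0]
    - [0,0,0]
    - [0,0,0]
    - [0,0,0]
    - [0,0,0]
    - [0,0,0]
    - [0,0,0]
    - [0,0,0]
  grip: 0.0
  force: 60

```text
time_s: 12.22
ee_pos: [0.4745, -0.3032, 0.0365]
tool_rot: [-3.141, 0.002, 2.855]
wrist_force: [-0.3, 1.6, 5.7]
gripper_width: 0.153
finger_force: 61.1
```

The grip is shallow, with the fingertips level with the pen's axis. I'll regrip 5 mm lower.

Request:
play_rows:
  slide:
    - [0,0,0]
    - [0,0,0]
    - [0,0,0]
    - [0,0,0]
    - [0,0,0]
    - [0,0,0.001]
    - [0,0,0.002]
    - [0,0,0.002]
    - [0,0,0]
    - [0,0,0]
  twist:
    - [0,0,0]
    - [0,0,0]
    - [0,0,0]
    - [0,0,0]
    - [0,0,0]
    - [0,0,0]
    - [0,0,0]
    - [0,0,0]
    - [0,0,0]
    - [0,0,0]
  grip: 0.03

```text
time_s: 13.05
ee_pos: [0.4737, -0.3029, 0.0301]
tool_rot: [-3.142, -0.0, 2.854]
wrist_force: [-0.6, -0.2, -0.8]
gripper_width: 0.351
finger_force: 0.0
```

Request:
play_rows:
  slide:
    - [0,0,0]
    - [0,0,0]
    - [0,0,0]
    - [0,0,0]
    - [0,0,0]
    - [0,0,0]
    - [0,0,0]
    - [0,0,0]
    - [0,0,0]
    - [0,0,0]
  twist:
    - [0,0,0]
    - [0,0,0]
    - [0,0,0]
    - [0,0,0]
    - [0,0,0]
    - [0,0,0]
    - [0,0,0]
    - [0,0,0]
    - [0,0,0]
    - [0,0,0]
  grip: 0.0
  force: 60

```text
time_s: 13.88
ee_pos: [0.4741, -0.303, 0.0306]
tool_rot: [-3.141, 0.001, 2.855]
wrist_force: [-0.4, 0.5, 5.1]
gripper_width: 0.157
finger_force: 61.3
```

```bash
cat >> h.py <<'E'
o=np.array([.674,-.030,0]);a=-.183
X=np.array([np.cos(a),np.sin(a),0]);Y=np.array([-np.sin(a),np.cos(a),0]);Z=np.array([0,0,1.])
c35,s35=np.cos(np.radians(35)),np.sin(np.radians(35))
face=o+.029*X-.09*Y+.076*Z; n=-c35*X+s35*Z
Rp=np.c_[n,Y,np.cross(n,Y)]
E
python3 - <<'E'
from h import *
s=st();M=rot(s["tool_rot"])
T=face+n*.045-Rp@[-.109,0,.018];print(face,n,T,Rp)
print("world d",T-s["ee_pos"]);print("after +.14 lift, tool axes",M.T@(T-s["ee_pos"]-[0,0,.14]))
E
```

```text
13.88 p [ 0.4741 -0.303   0.0306] r [-3.141e+00  1.000e-03  2.855e+00] F [-0.4  0.5  5.1] w 0.157 ff 61.3 q [-0.29  0.45 -0.22  0.   -0.9  -1.57]
[ 0.68613754 -0.12377462  0.076     ] [-0.80547399  0.14906953  0.57357644] [ 0.57224652 -0.10269675  0.17907551] [[-0.80547399  0.18198029 -0.56399896]
 [ 0.14906953  0.98330218  0.10437961]
 [ 0.57357644  0.         -0.81915204]]
world d [0.09816573 0.20030736 0.14848989]
after +.14 lift, tool axes [-0.03744691  0.21990231 -0.00850472]
```

Request:
play_rows:
  slide:
    - [0,0,-0.005]
    - [0,0,-0.01]
    - [0,0,-0.015]
    - [0,0,-0.015]
    - [0,0,-0.015]
    - [0,0,-0.02]
    - [0,0,-0.02]
    - [0,0,-0.02]
    - [0,0,-0.02]
    - [0,0,0]
  twist:
    - [0,0,0]
    - [0,0,0]
    - [0,0,0]
    - [0,0,0]
    - [0,0,0]
    - [0,0,0]
    - [0,0,0]
    - [0,0,0]
    - [0,0,0]
    - [0,0,-0.1]

```text
time_s: 14.72
ee_pos: [0.4755, -0.304, 0.1754]
tool_rot: [-3.139, 0.007, 2.955]
wrist_force: [0.8, -0.4, 0.8]
gripper_width: 0.153
finger_force: 60.5
```

Request:
play_rows:
  slide:
    - [-0.0097,0.036,-0.0007]
    - [-0.0097,0.036,-0.0007]
    - [-0.0097,0.036,-0.0007]
    - [-0.0097,0.036,-0.0007]
    - [-0.0097,0.036,-0.0007]
    - [-0.0097,0.036,-0.0007]
    - [0,0,0]
    - [0,0,0]
    - [0,0,0]
    - [0,0,0]
  twist:
    - [0,0,0]
    - [0,0,0]
    - [0,0,0]
    - [0,0,0]
    - [0,0,0]
    - [0,0.122,0]
    - [0,0.122,0]
    - [0,0.122,0]
    - [0,0.122,0]
    - [0,0.122,0]

```text
time_s: 15.55
ee_pos: [0.5716, -0.1013, 0.1759]
tool_rot: [3.141, -0.614, 2.956]
wrist_force: [0.5, -0.4, 0.0]
gripper_width: 0.153
finger_force: 60.5
```

```bash
python3 - <<'E'
from h import *
s=st();M=rot(s["tool_rot"])
go(face+n*.045-Rp@[-.109,0,.018],s);print("rotvec",R.from_matrix(M.T@Rp).as_rotvec().round(3))
cm,im=shot("top","t5");cs,ims=shot("side","s5");cw,iw=shot("wrist","w5")
tip=s["ee_pos"]+M@[-.109,0,.018]; print("tip pred",tip)
A=cv2.resize(im[140:220,310:430],(800,533),interpolation=cv2.INTER_CUBIC)
B=cv2.resize(ims[150:290,330:510],(400,311),interpolation=cv2.INTER_CUBIC)
S=400/120;A=cv2.resize(im[140:230,310:430],(400,300),interpolation=cv2.INTER_CUBIC)
def mk(I,q,off,sc,c): cv2.drawMarker(I,tuple(((q-off+.5)*sc).astype(int).tolist()),c,cv2.MARKER_CROSS,9,1)
rim=face+.012*n
for p,c in((tip,(0,0,255)),(rim,(0,255,0))):
    mk(A,w2px(cm,p),[310,140],400/120,c);mk(B,w2px(cs,p),[330,150],400/180,c)
C=cv2.resize(iw,(400,300))
out=np.zeros((600,800,3),np.uint8);out[:300,:400]=A;out[:300,400:]=B[:300];out[300:,:400]=C
D=cv2.resize(iw[300:480,200:440],(400,300));out[300:,400:]=D
cv2.imwrite("pics/c5.png",out)
E
```

```text
15.55 p [ 0.5716 -0.1013  0.1759] r [ 3.141 -0.614  2.956] F [ 0.5 -0.4  0. ] w 0.153 ff 60.5 q [ 0.02  0.77  0.65 -0.13 -2.05 -1.8 ]
slide [ 0.0011 -0.0012 -0.0031]
rotvec [ 0.002 -0.003 -0.002]
tip pred [ 0.64892745 -0.11582035  0.09839675]
```

View pics/c5.png

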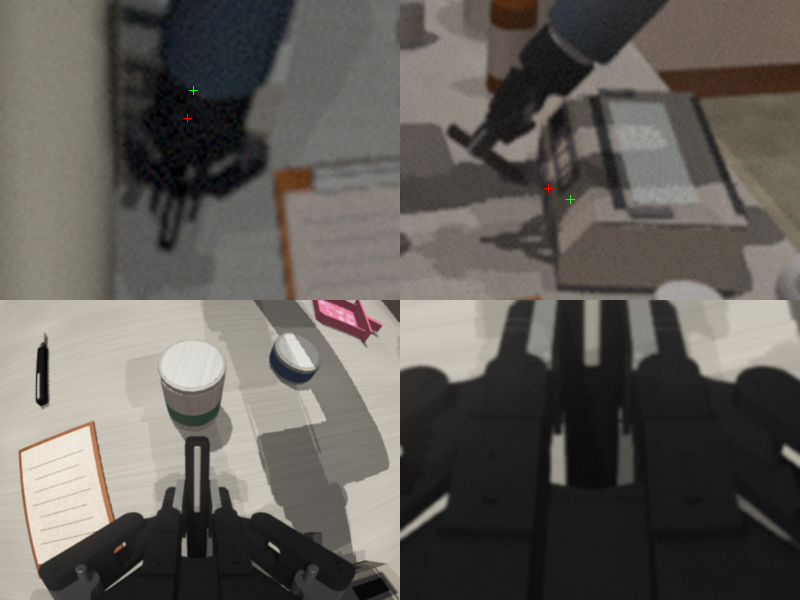

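The views show the pen held true between the fingers and tilted towards the panel. The predicted tip (red) lies in line with the recess (green).

Request:
play_rows:
  slide:
    - [0,-0.001,-0.0015]
    - [0,0,-0.001]
    - [-0.004,0,0]
    - [-0.004,0,0]
    - [-0.004,0,0]
    - [-0.004,0,0]
    - [-0.004,0,0]
    - [-0.004,0,0]
    - [-0.004,0,0]
    - [-0.004,0,0]
  twist:
    - [0,0,0]
    - [0,0,0]
    - [0,0,0]
    - [0,0,0]
    - [0,0,0]
    - [0,0,0]
    - [0,0,0]
    - [0,0,0]
    - [0,0,0]
    - [0,0,0]

```text
time_s: 16.53
ee_pos: [0.5985, -0.1077, 0.1577]
tool_rot: [-3.141, -0.61, 2.954]
wrist_force: [1.2, -0.5, -0.1]
gripper_width: 0.153
finger_force: 60.5
```

```bash
python3 - <<'E'
from h import *
s=st();M=rot(s["tool_rot"]);tip=s["ee_pos"]+M@[-.109,0,.018];print("tip rel face (n,Y,up)",(Rp.T@(tip-face)).round(4))
E
```

```text
16.53 p [ 0.5985 -0.1077  0.1577] r [-3.141 -0.61   2.954] F [ 1.2 -0.5 -0.1] w 0.153 ff 60.5 q [ 0.01  0.85  0.75 -0.13 -2.07 -1.8 ]
tip rel face (n,Y,up) [ 0.0108 -0.0005  0.0021]
```

Request:
play_rows:
  slide:
    - [-0.0015,0,-0.001]
    - [-0.0015,0,0]
    - [-0.0015,0,0]
    - [-0.0015,0,0]
    - [-0.0015,0,0]
    - [-0.0015,0,0]
    - [-0.0015,0,0]
    - [-0.0015,0,0]
    - [0,0,0]
    - [0,0,0]
  twist:
    - [0,0,0]
    - [0,0,0]
    - [0,0,0]
    - [0,0,0]
    - [0,0,0]
    - [0,0,0]
    - [0,0,0]
    - [0,0,0]
    - [0,0,0]
    - [0,0,0]

```text
time_s: 17.37
ee_pos: [0.6085, -0.1096, 0.152]
tool_rot: [-3.142, -0.61, 2.954]
wrist_force: [-0.6, 0.9, 1.1]
gripper_width: 0.157
finger_force: 60.5
```

```bash
python3 - <<'E'
from h import *
s=st();M=rot(s["tool_rot"]);tip=s["ee_pos"]+M@[-.109,0,.018];print("tip rel face (n,Y,up)",(Rp.T@(tip-face)).round(4),"Fn",Rp.T@s["wrist_force"])
E
```

```text
17.37 p [ 0.6085 -0.1096  0.152 ] r [-3.142 -0.61   2.954] F [-0.6  0.9  1.1] w 0.157 ff 60.5 q [ 0.01  0.87  0.79 -0.13 -2.08 -1.8 ]
tip rel face (n,Y,up) [-0.0008 -0.0005  0.0009] Fn [ 1.25107996  0.72586497 -0.45315728]
```

Request:
play_rows:
  slide:
    - [-0.001,0,0]
    - [-0.001,0,0]
    - [-0.001,0,0]
    - [-0.001,0,0]
    - [-0.001,0,0]
    - [-0.001,0,0]
    - [-0.0005,0,0]
    - [0,0,0]
    - [0,0,0]
    - [0,0,0]
  twist:
    - [0,0,0]
    - [0,0,0]
    - [0,0,0]
    - [0,0,0]
    - [0,0,0]
    - [0,0,0]
    - [0,0,0]
    - [0,0,0]
    - [0,0,0]
    - [0,0,0]

```text
time_s: 18.2
ee_pos: [0.6136, -0.1106, 0.1485]
tool_rot: [-3.142, -0.61, 2.954]
wrist_force: [-2.2, 0.5, 1.9]
gripper_width: 0.157
finger_force: 60.5
```

```bash
python3 - <<'E'
from h import *
s=st();M=rot(s["tool_rot"]);tip=s["ee_pos"]+M@[-.109,0,.018];print("tip rel face (n,Y,up)",(Rp.T@(tip-face)).round(4),"Fn",Rp.T@s["wrist_force"])
E
```

```text
18.2 p [ 0.6136 -0.1106  0.1485] r [-3.142 -0.61   2.954] F [-2.2  0.5  1.9] w 0.157 ff 60.5 q [ 0.01  0.89  0.81 -0.13 -2.09 -1.8 ]
tip rel face (n,Y,up) [-0.007  -0.0006  0.0008] Fn [ 2.91786346  0.0895903  -0.27555354]
```

Request:
play_rows:
  slide:
    - [-0.001,0,0]
    - [-0.001,0,0]
    - [-0.001,0,0]
    - [0,0,0]
    - [0,0,0]
    - [0,0,0]
    - [0,0,0]
    - [0,0,0]
    - [0,0,0]
    - [0,0,0]
  twist:
    - [0,0,0]
    - [0,0,0]
    - [0,0,0]
    - [0,0,0]
    - [0,0,0]
    - [0,0,0]
    - [0,0,0]
    - [0,0,0]
    - [0,0,0]
    - [0,0,0]

```text
time_s: 19.03
ee_pos: [0.615, -0.111, 0.1476]
tool_rot: [-3.141, -0.613, 2.955]
wrist_force: [-6.5, 1.9, 5.3]
gripper_width: 0.158
finger_force: 60.6
```

Request:
play_rows:
  slide:
    - [-0.0005,0,0]
    - [0,0,0]
    - [0,0,0]
    - [0,0,0]
    - [0,0,0]
    - [0,0,0]
    - [0,0,0]
    - [0,0,0]
    - [0,0,0]
    - [0,0,0]
  twist:
    - [0,0,0]
    - [0,0,0]
    - [0,0,0]
    - [0,0,0]
    - [0,0,0]
    - [0,0,0]
    - [0,0,0]
    - [0,0,0]
    - [0,0,0]
    - [0,0,0]

```text
time_s: 19.87
ee_pos: [0.6151, -0.111, 0.1476]
tool_rot: [-3.141, -0.614, 2.955]
wrist_force: [-8.1, 2.0, 6.2]
gripper_width: 0.157
finger_force: 60.6
```

Request:
play_rows:
  slide:
    - [0.004,0,0]
    - [0.006,0,0]
    - [0.008,0,0]
    - [0.008,0,0]
    - [0.01,0,0]
    - [0.012,0,0]
    - [0.012,0,0]
    - [0.01,0,0]
    - [0,0,0]
    - [0,0,0]
  twist:
    - [0,0,0]
    - [0,0,0]
    - [0,0,0]
    - [0,0,0]
    - [0,0,0]
    - [0,0,0]
    - [0,0,0]
    - [0,0,0]
    - [0,0,0]
    - [0,0,0]

```text
time_s: 20.7
ee_pos: [0.5603, -0.1003, 0.1872]
tool_rot: [3.141, -0.608, 2.955]
wrist_force: [0.3, -0.2, 0.5]
gripper_width: 0.157
finger_force: 60.5
```

```bash
python3 - <<'E'
from h import *
s=st();M=rot(s["tool_rot"]);cw,iw=shot("wrist","w6")
E
```

```text
20.7 p [ 0.5603 -0.1003  0.1872] r [ 3.141 -0.608  2.955] F [ 0.3 -0.2  0.5] w 0.157 ff 60.5 q [ 0.02  0.74  0.62 -0.13 -2.04 -1.8 ]
```

Request:
play_rows:
  slide:
    - [0,0,0]
    - [0,0,0]
    - [0,0,0]
    - [0,0,0]
    - [0,0,0]
    - [0.0094,-0.036,0]
    - [0.0094,-0.036,0]
    - [0.0094,-0.036,0]
    - [0.0094,-0.036,0]
    - [0.0094,-0.036,0]
  twist:
    - [0,-0.122,0]
    - [0,-0.122,0]
    - [0,-0.122,0]
    - [0,-0.122,0]
    - [0,-0.122,0]
    - [0,0,0]
    - [0,0,0]
    - [0,0,0]
    - [0,0,0]
    - [0,0,0]

```text
time_s: 21.58
ee_pos: [0.4798, -0.2698, 0.1862]
tool_rot: [3.142, -0.0, 2.955]
wrist_force: [1.2, -0.5, 1.2]
gripper_width: 0.161
finger_force: 60.5
```

Request:
play_rows:
  slide:
    - [0,-0.034,0]
    - [0,0,0.02]
    - [0,0,0.02]
    - [0,0,0.02]
    - [0,0,0.02]
    - [0,0,0.015]
    - [0,0,0.01]
    - [0,0,0]
    - [0,0,0]
    - [0,0,0]
  twist:
    - [0,0,0.1]
    - [0,0,0]
    - [0,0,0]
    - [0,0,0]
    - [0,0,0]
    - [0,0,0]
    - [0,0,0]
    - [0,0,0]
    - [0,0,0]
    - [0,0,0]

```text
time_s: 22.42
ee_pos: [0.475, -0.3023, 0.0825]
tool_rot: [-3.141, 0.002, 2.855]
wrist_force: [-0.1, 1.0, -0.6]
gripper_width: 0.158
finger_force: 60.5
```

```bash
python3 - <<'E'
from h import *
s=st();shot("top","t7");shot("side","s7")
go([.474,-.303,.0325],s,[np.pi,0,2.855])
E
```

```text
22.42 p [ 0.475  -0.3023  0.0825] r [-3.141e+00  2.000e-03  2.855e+00] F [-0.1  1.  -0.6] w 0.158 ff 60.5 q [-0.29  0.39 -0.16  0.   -1.02 -1.57]
slide [ 0.0008 -0.0009  0.05  ]
twist [-0.     0.002 -0.   ]
```

Request:
play_rows:
  slide:
    - [0,0,0.012]
    - [0,0,0.012]
    - [0,0,0.01]
    - [0,0,0.007]
    - [0,0,0.004]
    - [0,0,0.002]
    - [0,0,0.002]
    - [0,0,0.001]
    - [0,0,0.001]
    - [0,0,0]
  twist:
    - [0,0,0]
    - [0,0,0]
    - [0,0,0]
    - [0,0,0]
    - [0,0,0]
    - [0,0,0]
    - [0,0,0]
    - [0,0,0]
    - [0,0,0]
    - [0,0,0]

```text
time_s: 23.35
ee_pos: [0.4743, -0.302, 0.0307]
tool_rot: [-3.142, 0.0, 2.854]
wrist_force: [0.8, 0.2, 0.3]
gripper_width: 0.159
finger_force: 60.5
```

Request:
play_rows:
  slide:
    - [0,0,0]
    - [0,0,0]
    - [0,0,0]
    - [0,0,0]
    - [0,0,0]
    - [0,0,0]
    - [0,0,0]
    - [0,0,0]
    - [0,0,0]
    - [0,0,0]
  twist:
    - [0,0,0]
    - [0,0,0]
    - [0,0,0]
    - [0,0,0]
    - [0,0,0]
    - [0,0,0]
    - [0,0,0]
    - [0,0,0]
    - [0,0,0]
    - [0,0,0]
  grip: 0.035

```text
time_s: 24.18
ee_pos: [0.4741, -0.3019, 0.0305]
tool_rot: [-3.142, -0.0, 2.854]
wrist_force: [-1.2, 0.3, 0.2]
gripper_width: 0.41
finger_force: 0.0
```

Request:
play_rows:
  slide:
    - [0,0,-0.005]
    - [0,0,-0.01]
    - [0,0,-0.02]
    - [0,0,-0.03]
    - [0,0,-0.03]
    - [0,0,-0.03]
    - [0.03,0,0]
    - [0.035,0,0]
    - [0.035,0,0]
    - [0.03,0,0]
  twist:
    - [0,0,0]
    - [0,0,0]
    - [0,0,0]
    - [0,0,0]
    - [0,0,0]
    - [0,0,0]
    - [0,0,0]
    - [0,0,0]
    - [0,0,0]
    - [0,0,0]

```text
time_s: 25.02
ee_pos: [0.3476, -0.2646, 0.1564]
tool_rot: [3.142, 0.001, 2.854]
wrist_force: [-0.1, 0.2, 1.2]
gripper_width: 0.408
finger_force: 0.0
```

```bash
python3 - <<'E'
from h import *
s=st();ct,it=shot("top","t8");cs,isd=shot("side","s8")
A=cv2.resize(it[130:280,260:460],(600,450),interpolation=cv2.INTER_CUBIC)
B=isd[180:350,290:510]
A=cv2.resize(it[110:290,280:480],(400,360),interpolation=cv2.INTER_CUBIC)
B=cv2.resize(isd[170:350,300:500],(400,360),interpolation=cv2.INTER_CUBIC)
cv2.imwrite("pics/c8.png",np.hstack([A,B]))
E
```

```text
25.02 p [ 0.3476 -0.2646  0.1564] r [3.142e+00 1.000e-03 2.854e+00] F [-0.1  0.2  1.2] w 0.408 ff 0.0 q [-0.29  0.09 -0.36 -0.   -1.12 -1.57]
```

View pics/c8.png

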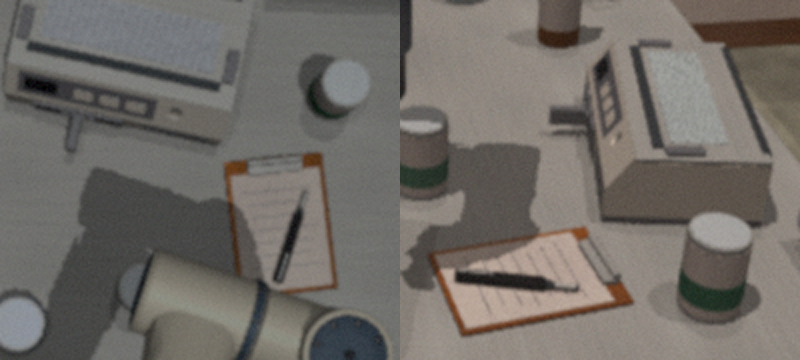

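The pen lies flat on the clipboard, clear of the clip, and the tray's rib protrudes at (71,148). I'll check numerically that the tray is fully home.

```bash
python3 - <<'E'
from h import *
w=px2w(load("t8"),(71/2+280,151/2+110),.048);print("rib end rel sealer",(w-o)@X,(w-o)@Y,"expect -0.062, 0.055")
E
```

```text
rib end rel sealer -0.06356691807205912 0.051305407591225934 expect -0.062, 0.055
```

```bash
python3 -c "
from rig import *
print(finish_job())"
```

```text
the job is handed in; nothing more can be done
None
```

The job is handed in at about 25 s: the tray is home within 2 mm by camera, the reset button was pressed to its stop and held for over a second, and the stylus lies flat on the clipboard, clear of the clip.

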